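# Seat the bearing balls in the tray

## Task

On the bench of the bearing store, take the two large steel balls off the black rubber mat and set them down gently, one in each of the two empty dimples of the plywood tray, so that they lie still there without rolling. Do not let a ball drop or roll away on the way; the large ball that already sits in the tray stays in its dimple. The small ball and the steel ring on the mat are not needed.

Things in the scene. Friction and masses are not known exactly. Their poses are not given: they have to be found in the camera images.
- ball1: one of two large loose steel balls, plain, 45 mm in diameter, about 0.38 kg, origin at its centre; it rolls when pushed. It starts at rest on a square black rubber mat (270 mm wide, surface 4 mm above the bench, edge lip 8 mm above it), so its centre is 26.5 mm above the bench. Also on the mat, 95 mm or more away centre to centre: the other large ball, a 22 mm ball, a flat ring 52 mm across
- ball2: the other large loose bearing ball on the mat, the same in all respects; either ball may go into either empty dimple
- tray: plywood tray fixed flat on the bench, 90 mm (x) by 260 mm (y), 14 mm thick; origin at the centre of its underside, z up. A row of three round dimples in its top, each 32 mm across and 10 mm deep with a dark floor, at x = 0 and y = -80, 0 and +80 mm; the first two are empty, that at +80 holds a ball. A 45 mm ball seated in a dimple has its centre 30 mm above the bench
- ball3: a third steel ball, 45 mm in diameter like the others, already seated in the tray's dimple at y = +80 mm at the start; origin at its centre. It stays there
Things that resemble listed ones, but are neither listed nor needed, are in the scene too. Leave any blue look-alike of the ball1 alone.

How it is judged:
By the outcome, as a careful person would: the job done as asked, in the order asked, and still so for the second after the job is handed in, with the robot touching nothing.
It also fails if it takes over 61 s, if anything falls off the work surface, if the arm or the gripper's body presses on something with over 40 N, if the wrist force passes 120 N, or if a joint passes its speed limit or range.

## Robot

A 6-joint arm with a two-finger parallel gripper is mounted at the origin on the work surface. World frame = base frame: x ahead of the robot, y to its left, z up, the work surface at z = 0. Lengths are in m, angles in rad, forces in N, time in s.
With the tool pointing down it reaches from about 0.3 to 0.85 m from the base axis. Payload 4.2 kg.
Tool frame: the origin (TCP) lies on the mounting face of the last link; the fingertips stand 191 mm ahead of it and the grasp point (between the pads) lies 172 mm ahead of it (ctrl.grasp_offset is the distance from the TCP to the grasp point, in m); z points along the fingers, y is the line along which they close (so a half turn about z gives the same grasp; the last joint's range is limited). The gripper opens to 91 mm and grips with 3 to 60 N. Pads are 32 mm wide; open, the fingers measure 118 mm over their backs; the gripper's body (76 mm by 178 mm) begins 60 mm behind the grasp point.
Start: joints at [1.192, 0.32, 1.565, -0, 1.257, -0.02], TCP at [0.202, 0.538, 0.405] pointing down, gripper open.
Joint ranges: [-3.11, 3.11], [-0.84, 2.01], [0.21, 2.61], [-1.34, 4.49], [0.05, 2.63], [-2.56, 2.56]. Speed limits (rad/s): [2.57, 2.57, 3.14, 3.14, 3.14, 3.14].

## Interface

Orientations are given as a rotation vector (axis times angle).
In Python, from plant import ctrl gives the robot as it stands.
- The arm moves only by the tool step_arm, never from a script. Its argument "rows" is a list of rows, each an object with "translation": the shift along the tool's x, y, z each as a share of 500 mm, from -1 to 1, a list of three; "rot": the turn, a rotation vector about the tool's x, y, z each as a share of pi/2 rad, from -1 to 1, a list of three; "claw": the opening, from 0 (shut) to 1 (fully open). A call has 1 to 12 rows; each row is the pose to reach, as a shift and turn from the pose commanded when the call began, along the tool's axes at that moment; what a row does not reach only later rows make up. A row lasts 1/12 s, in which the tool goes at most 41.7 mm and 7.16 degrees, less where a joint would pass 70% of its speed; a pose out of reach is approached as far as the arm can. A call with a number of a shift or a turn outside -1 to 1 is refused whole. A call with a gripper value outside its range is refused whole. The fingers move at their own pace and stop on an object; "squeeze" is the grip in N (left out, the last holds). Time passes only in rows, so rows that repeat a pose let the fingers close. It gives the time, the measured TCP pose, the force, the opening and the grip force at its end, in the units of the state.
- ctrl.observe(): the state, without advancing time (a new reading comes with each control period).
- ctrl.capture(name): name is "scene" or "top" or "wrist"; returns the picture (420x560x3 uint8, red, green, blue); there is no depth.
- ctrl.calibration(name): a dict with "fx", "fy", "cx", "cy" (pixels), "rvec" (rotation vector, rad) and "tvec" (3), from world to camera coordinates, as OpenCV has them. Camera axes: x right, y down, z forward; pixel columns grow to the right and rows downward; lengths in m; the calibration is good to about 2 mm. A picture is of the moment at which its call begins: read the wrist's pose just before it. calibration takes no time and is no camera call; for the wrist camera it gives the pose at the moment of the call.
- ctrl.finish_job(): hands the job in; it is judged then, once.
The state is a dict: "time_s": time; "joint_positions": joint angles; "joint_vel": joint speeds; "joint_torque": joint torques, N m; "ee_pos": TCP position; "tool_rot": TCP orientation; "force": force on the tool from outside, world axes, zero at the start; "ft_torque": the same for the moment, N m; "opening": opening from 0.0 (shut) to 1.0 (fully open); "finger_force": force on a finger pad.
Only numpy, scipy, OpenCV 4.12 (cv2) and the standard library are available. Lean on these libraries where they do the work, as an engineer would, in place of code of your own. Each camera call takes 0.05 s, during which the arm holds its last target. There are 200 camera calls.

## Working session

There is one attempt and no reset: what is moved stays moved. The work goes in short steps, Python scripts to look and compute and a tool call to move; the robot and the scene stay as the last step left them, time stands still between calls to the robot, and variables do not carry over. Pictures are saved under pics/ and viewed, at most 10 in all, crops included, and the job is handed in when it is done.

Besides the shell and the picture viewer there is one more tool, called after ">>>" as name(argument=value, ...), one argument or row to a line, values as JSON. step_arm: Moves the arm, as the interface text tells. Shift numbers are shares of 500 mm and turn numbers shares of pi/2 rad, none past 1 either way. Its arguments: {"type":"object","properties":{"rows":{"type":"array"},"squeeze":{"type":"number"}},"required":["rows"]}

```bash
mkdir -p pics; python3 - <<'E'
from plant import ctrl
import cv2,numpy as np
s=ctrl.observe();print(s['time_s'],s['ee_pos'],s['tool_rot'],ctrl.grasp_offset)
ims=[]
for n in("scene","top"):
    im=ctrl.capture(n);np.save(f'pics/{n}0.npy',im);print(n,ctrl.calibration(n))
    cv2.imwrite(f'pics/{n}0.png',im[...,::-1])
E
```

```text
0.0 [0.20184926 0.53822615 0.40392892] [-5.60482692e-01 -3.09085122e+00  2.71100010e-03] 0.172
scene {'fx': 434.59064004281834, 'fy': 434.59064004281834, 'cx': 283.1277864142819, 'cy': 216.53168891525152, 'rvec': array([ 2.37134866,  0.60591087, -0.21892089]), 'tvec': array([-0.50433227, -0.22828841,  1.21447713])}
top {'fx': 437.3704606845021, 'fy': 437.3704606845021, 'cx': 283.68863294169455, 'cy': 206.43714238050205, 'rvec': array([ 2.12108919, -2.11236414,  0.20350671]), 'tvec': array([-0.04833911,  0.58227856,  0.91313364])}
```

View pics/top0.png

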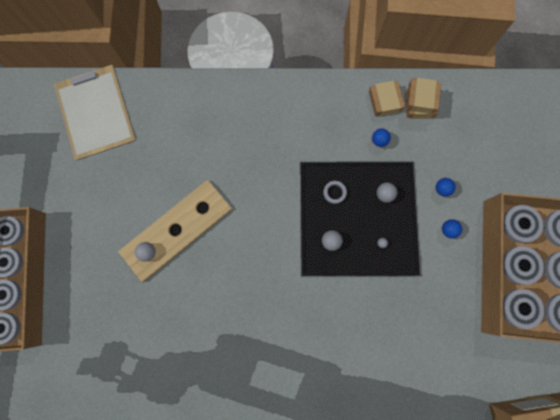

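View pics/scene0.png

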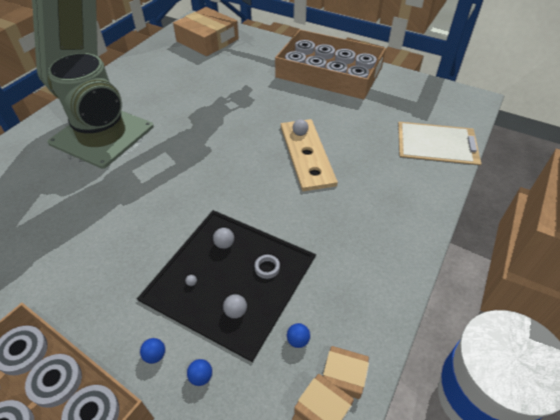

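The top view shows the candidates. Large grey balls are at (387,192) and (332,240) on the mat. The 22 mm ball is at (383,243) and the ring at (335,192), neither of them needed. Blue look-alikes are at (382,138), (446,187) and (452,229). In the tray, ball3 is at (145,251) and the empty dimples are at (175,230) and (202,208). The two grey 45 mm balls on the mat fit the description. I'll measure them and confirm in a crop.

```bash
cat > h.py <<'E'
import cv2,numpy as np
from plant import ctrl
def ray(c,uv):
    R,_=cv2.Rodrigues(c['rvec']);C=-R.T@c['tvec']
    d=R.T@np.array([(uv[0]-c['cx'])/c['fx'],(uv[1]-c['cy'])/c['fy'],1.]);return C,d/np.linalg.norm(d)
def onz(c,uv,z):
    C,d=ray(c,uv);return C+d*(z-C[2])/d[2]
def tri(r):
    A=0;b=0
    for C,d in r:
        P=np.eye(3)-np.outer(d,d);A=A+P;b=b+P@C
    return np.linalg.solve(A,b)
def blob(mask,uv,r=25):
    m=np.zeros(mask.shape,np.uint8);cv2.circle(m,tuple(map(int,uv)),r,255,-1);m&=mask
    n,l,s,c=cv2.connectedComponentsWithStats(m)
    k=min(range(1,n),key=lambda i:np.hypot(*(c[i]-uv))-0.05*s[i,4])
    cs,_=cv2.findContours((l==k).astype(np.uint8),cv2.RETR_EXTERNAL,cv2.CHAIN_APPROX_NONE)
    c0=max(cs,key=cv2.contourArea);return cv2.minEnclosingCircle(c0),s[k,4],c[k]
E
python3 - <<'E'
from h import *
T=np.load('pics/top0.npy');S=np.load('pics/scene0.npy');ct=ctrl.calibration('top');cs=ctrl.calibration('scene')
def br(im,t=55): return ((im.min(2)>t)*255).astype(np.uint8)
def dk(im,t=50): return ((im.max(2)<t)*255).astype(np.uint8)
pts={'A':((387,192),(235,306),0.0265,br,16),'B':((332,240),(223,238),0.0265,br,16),
'small':((383,243),(191,281),.015,br,10),'ring':((335,192),(267,266),.008,br,17),
'd1':((175,230),(307,151),.009,dk,10),'d2':((202,208),(315,171),.009,dk,10)}
for k,(a,b,z,f,r) in pts.items():
    (e,er),ar,c=blob(f(T),a,r);(e2,er2),ar2,c2=blob(f(S),b,r)
    print(k,np.round(c,1),round(er,1),ar,np.round(c2,1),round(er2,1),ar2,'top',np.round(onz(ct,c,z),4),'sc',np.round(onz(cs,c2,z),4),'tri',np.round(tri([ray(ct,c),ray(cs,c2)]),4))
# tray by wood colour
for im,c,n in((T,ct,'top'),(S,cs,'sc')):
    hsv=cv2.cvtColor(im,cv2.COLOR_RGB2HSV);m=cv2.inRange(hsv,(8,60,90),(30,255,255))
    q=(slice(170,290),slice(110,240)) if n=='top' else (slice(115,195),slice(270,345))
    mm=np.zeros_like(m);mm[q]=m[q];C,_=cv2.findContours(mm,cv2.RETR_EXTERNAL,cv2.CHAIN_APPROX_SIMPLE)
    hu=cv2.convexHull(max(C,key=cv2.contourArea));P=np.array([onz(c,p[0],.014)[:2] for p in hu],np.float32)
    print(n,cv2.minAreaRect(P))
for nm,uv in (('top',(145,251)),('scene',(300,128))):
    print('b3',onz(ctrl.calibration(nm),uv,.03))
big=cv2.resize(T[150:290,110:430][:, :],None,fx=2.5,fy=2.5,interpolation=cv2.INTER_CUBIC)
cv2.imwrite('pics/crop.png',big[...,::-1])
s=ctrl.observe();print(cv2.Rodrigues(s['tool_rot'])[0].round(4).tolist())
E
```

```text
A [386.4 191.9] 10.3 327 [234.5 305.5] 12.3 471 top [ 0.6235 -0.2822  0.0265] sc [ 0.6223 -0.2844  0.0265] tri [ 0.6228 -0.2832  0.0256]
B [331.4 240.2] 10.5 337 [223.2 237.2] 10.9 368 top [ 0.5115 -0.1537  0.0265] sc [ 0.5103 -0.1557  0.0265] tri [ 0.5107 -0.1545  0.0257]
small [382.1 242.5] 5.3 87 [190.6 279.5] 5.9 113 top [ 0.508  -0.2701  0.015 ] sc [ 0.5068 -0.2725  0.015 ] tri [ 0.5072 -0.2712  0.014 ]
ring [334.5 191.6] 12.0 299 [266.7 265.8] 13.3 404 top [ 0.6282 -0.1648  0.008 ] sc [ 0.6242 -0.1643  0.008 ] tri [ 0.6264 -0.1652  0.0113]
d1 [175.  229.5] 5.4 90 [306.8 151.6] 3.5 20 top [0.5369 0.2049 0.009 ] sc [0.5357 0.2025 0.009 ] tri [0.5361 0.2043 0.0083]
d2 [202.3 207.4] 5.3 87 [314.5 172.1] 3.6 27 top [0.5891 0.1441 0.009 ] sc [0.5882 0.1415 0.009 ] tri [0.5884 0.1436 0.0078]
top ((0.5354875326156616, 0.20283003151416779), (0.0924549475312233, 0.26031631231307983), 40.76029968261719)
sc ((0.5390664339065552, 0.19621142745018005), (0.09294954687356949, 0.27121055126190186), 40.61537170410156)
b3 [0.48496591 0.26422801 0.03      ]
b3 [0.48597169 0.25848873 0.03      ]
[[-0.9363, 0.3512, -0.0006], [0.3512, 0.9363, -0.0015], [0.0, -0.0016, -1.0]]
```

View pics/crop.png

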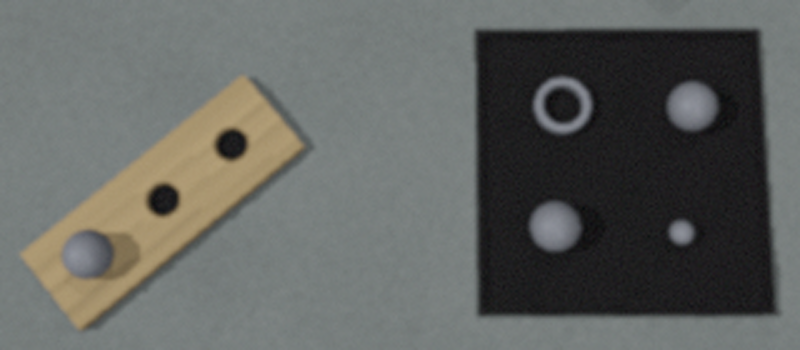

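The crop confirms the choice: the large grey balls are at crop (692,106) and (555,226), the ring at (562,104) and the 22 mm ball at (682,232). The tray dimples at (163,199) and (231,144) are empty, with ball3 at (88,254). I'll keep the closing line across the tray (yaw about 41°) throughout, and travel above ball A at (0.623,-0.283) first.

>>> step_arm(
  rows=[
    {"translation": [-0.68,-0.62,0.0],"rot": [0,0,0.316],"claw": 0.85},
    {"translation": [-0.68,-0.62,0.0],"rot": [0,0,0.316],"claw": 0.85},
    {"translation": [-0.68,-0.62,0.0],"rot": [0,0,0.316],"claw": 0.85},
    {"translation": [-0.68,-0.62,0.0],"rot": [0,0,0.316],"claw": 0.85},
    {"translation": [-0.68,-0.62,0.0],"rot": [0,0,0.316],"claw": 0.85},
    {"translation": [-0.68,-0.62,0.0],"rot": [0,0,0.316],"claw": 0.85},
    {"translation": [-0.68,-0.62,0.0],"rot": [0,0,0.316],"claw": 0.85},
    {"translation": [-0.68,-0.62,0.0],"rot": [0,0,0.316],"claw": 0.85},
    {"translation": [-0.68,-0.62,0.0],"rot": [0,0,0.316],"claw": 0.85},
    {"translation": [-0.68,-0.62,0.0],"rot": [0,0,0.316],"claw": 0.85},
    {"translation": [-0.68,-0.62,0.0],"rot": [0,0,0.316],"claw": 0.85},
    {"translation": [-0.68,-0.62,0.0],"rot": [0,0,0.316],"claw": 0.85},
  ],
  squeeze=15,
)

```text
time_s: 1.1
ee_pos: [0.4135, 0.1237, 0.4046]
tool_rot: [1.312, 2.852, -0.003]
force: [-0.6, 1.0, 0.6]
opening: 0.854
finger_force: 0.0
```

```bash
cat >> h.py <<'E'
from scipy.spatial.transform import Rotation as Ro
YAW=np.radians(40.9)
def go(p):
    s=ctrl.observe();R=Ro.from_rotvec(s['tool_rot'])
    y=np.array([np.cos(YAW),np.sin(YAW),0]);z=np.array([0,0,-1.]);x=np.cross(y,z)
    t=R.inv().apply(np.array(p)-s['ee_pos'])/.5;w=(R.inv()*Ro.from_matrix(np.c_[x,y,z])).as_rotvec()/(np.pi/2)
    print('t',round(s['time_s'],2),'pos',s['ee_pos'].round(4),'f',np.round(s['force'],1),'op',round(s['opening'],3),'ff',np.round(s['finger_force'],1))
    print('shift',t.round(4),'rot',w.round(4),'dist',round(.5*np.linalg.norm(t),4))
E
python3 -c "
from h import *
go([.6229,-.283,.30])"
```

```text
t 1.1 pos [0.4135 0.1237 0.4046] f [-0.6  1.   0.6] op 0.854 ff 0.0
shift [-0.8895 -0.2112  0.2123] rot [-0.0005  0.0021 -0.0034] dist 0.4693
```

>>> step_arm(
  rows=[
    {"translation": [-0.89,-0.211,0.21],"rot": [0,0.002,-0.003],"claw": 0.85},
    {"translation": [-0.89,-0.211,0.21],"rot": [0,0.002,-0.003],"claw": 0.85},
    {"translation": [-0.89,-0.211,0.21],"rot": [0,0.002,-0.003],"claw": 0.85},
    {"translation": [-0.89,-0.211,0.21],"rot": [0,0.002,-0.003],"claw": 0.85},
    {"translation": [-0.89,-0.211,0.21],"rot": [0,0.002,-0.003],"claw": 0.85},
    {"translation": [-0.89,-0.211,0.21],"rot": [0,0.002,-0.003],"claw": 0.85},
    {"translation": [-0.89,-0.211,0.21],"rot": [0,0.002,-0.003],"claw": 0.85},
    {"translation": [-0.89,-0.211,0.21],"rot": [0,0.002,-0.003],"claw": 0.85},
    {"translation": [-0.89,-0.211,0.21],"rot": [0,0.002,-0.003],"claw": 0.85},
    {"translation": [-0.89,-0.211,0.21],"rot": [0,0.002,-0.003],"claw": 0.85},
    {"translation": [-0.89,-0.211,0.21],"rot": [0,0.002,-0.003],"claw": 0.85},
    {"translation": [-0.89,-0.211,0.21],"rot": [0,0.002,-0.003],"claw": 0.85},
  ],
)

```text
time_s: 2.1
ee_pos: [0.6253, -0.2806, 0.2969]
tool_rot: [-1.299, -2.857, 0.0]
force: [0.5, 0.2, -0.6]
opening: 0.845
finger_force: 0.0
```

>>> step_arm(
  rows=[
    {"translation": [0,0,0],"rot": [0,0,0],"claw": 0.85},
    {"translation": [0,0,0],"rot": [0,0,0],"claw": 0.85},
  ],
)

```text
time_s: 2.27
ee_pos: [0.6236, -0.2759, 0.2987]
tool_rot: [-1.295, -2.856, -0.003]
force: [0.5, 0.6, -0.9]
opening: 0.851
finger_force: 0.0
```

```bash
python3 -c "
from h import *
c=ctrl.calibration('wrist');im=ctrl.capture('wrist');cv2.imwrite('pics/w1.png',im[...,::-1]);np.save('pics/w1.npy',im)
R,_=cv2.Rodrigues(c['rvec']);
uv,_=cv2.projectPoints(np.array([[.6229,-.283,.0265]]),c['rvec'],c['tvec'],np.array([[c['fx'],0,c['cx']],[0,c['fy'],c['cy']],[0,0,1]]),None);print(uv)
go([.6229,-.283,.2055])"
```

```text
[[[276.17855909 227.88188127]]]
t 2.32 pos [ 0.6234 -0.2751  0.2994] f [ 0.8  0.5 -0. ] op 0.851 ff 0.0
shift [-0.0122 -0.0112  0.1878] rot [-0.0001 -0.0033  0.0044] dist 0.0943
```

View pics/w1.png

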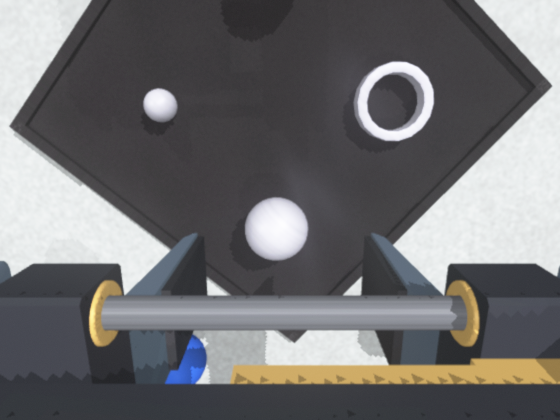

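The wrist view shows ball A at (276,229), matching the predicted (276,228). The ring and small ball are well clear of the fingers. I'll centre, descend and settle before closing.

>>> step_arm(
  rows=[
    {"translation": [-0.012,-0.011,0.0],"rot": [0,-0.003,0.004],"claw": 0.85},
    {"translation": [-0.012,-0.011,0.02],"rot": [0,-0.003,0.004],"claw": 0.85},
    {"translation": [-0.012,-0.011,0.05],"rot": [0,-0.003,0.004],"claw": 0.85},
    {"translation": [-0.012,-0.011,0.08],"rot": [0,-0.003,0.004],"claw": 0.85},
    {"translation": [-0.012,-0.011,0.11],"rot": [0,-0.003,0.004],"claw": 0.85},
    {"translation": [-0.012,-0.011,0.135],"rot": [0,-0.003,0.004],"claw": 0.85},
    {"translation": [-0.012,-0.011,0.155],"rot": [0,-0.003,0.004],"claw": 0.85},
    {"translation": [-0.012,-0.011,0.17],"rot": [0,-0.003,0.004],"claw": 0.85},
    {"translation": [-0.012,-0.011,0.18],"rot": [0,-0.003,0.004],"claw": 0.85},
    {"translation": [-0.012,-0.011,0.187],"rot": [0,-0.003,0.004],"claw": 0.85},
    {"translation": [-0.012,-0.011,0.187],"rot": [0,-0.003,0.004],"claw": 0.85},
    {"translation": [-0.012,-0.011,0.187],"rot": [0,-0.003,0.004],"claw": 0.85},
  ],
)

```text
time_s: 3.32
ee_pos: [0.6236, -0.2843, 0.2065]
tool_rot: [1.304, 2.856, -0.001]
force: [0.0, -0.5, 0.4]
opening: 0.848
finger_force: 0.0
```

```bash
python3 -c "
from h import *
c=ctrl.calibration('wrist');im=np.load('pics/w1.npy')
go([.6229,-.283,.2055])"
```

```text
t 3.32 pos [ 0.6236 -0.2843  0.2065] f [ 0.  -0.5  0.4] op 0.848 ff 0.0
shift [0.0028 0.0007 0.0021] rot [0.0002 0.0014 0.0001] dist 0.0018
```

>>> step_arm(
  rows=[
    {"translation": [0.002,0,0.001],"rot": [0,0,0],"claw": 0.75},
    {"translation": [0.002,0,0.001],"rot": [0,0,0],"claw": 0.65},
    {"translation": [0.002,0,0.001],"rot": [0,0,0],"claw": 0.58},
    {"translation": [0.002,0,0.001],"rot": [0,0,0],"claw": 0.54},
    {"translation": [0.002,0,0.001],"rot": [0,0,0],"claw": 0.51},
    {"translation": [0.002,0,0.001],"rot": [0,0,0],"claw": 0.48},
    {"translation": [0.002,0,0.001],"rot": [0,0,0],"claw": 0.4},
    {"translation": [0.002,0,0.001],"rot": [0,0,0],"claw": 0.3},
    {"translation": [0.002,0,0.001],"rot": [0,0,0],"claw": 0.3},
    {"translation": [0.002,0,0.001],"rot": [0,0,0],"claw": 0.3},
  ],
  squeeze=25,
)

```text
time_s: 4.15
ee_pos: [0.6228, -0.2835, 0.2058]
tool_rot: [1.304, 2.856, -0.001]
force: [-0.3, 0.5, 0.4]
opening: 0.48
finger_force: 25.0
```

```bash
python3 -c "
from h import *
go([.6229,-.283,.28])
go([.5885,.1435,.28])"
```

```text
t 4.15 pos [ 0.6228 -0.2835  0.2058] f [-0.3  0.5  0.4] op 0.48 ff 25.0
shift [ 0.0003  0.0009 -0.1483] rot [0.0001 0.0011 0.0001] dist 0.0742
t 4.15 pos [ 0.6228 -0.2835  0.2058] f [-0.3  0.5  0.4] op 0.48 ff 25.0
shift [ 0.69    0.5075 -0.1495] rot [0.0001 0.0011 0.0001] dist 0.4347
```

Gripped: 0.48 × 91 mm is about 44 mm, at 25 N. I'll lift with a soft start and check the load.

>>> step_arm(
  rows=[
    {"translation": [0,0.001,-0.005],"rot": [0,0,0],"claw": 0.3},
    {"translation": [0,0.001,-0.015],"rot": [0,0,0],"claw": 0.3},
    {"translation": [0,0.001,-0.035],"rot": [0,0,0],"claw": 0.3},
    {"translation": [0,0.001,-0.06],"rot": [0,0,0],"claw": 0.3},
    {"translation": [0,0.001,-0.085],"rot": [0,0,0],"claw": 0.3},
    {"translation": [0,0.001,-0.11],"rot": [0,0,0],"claw": 0.3},
    {"translation": [0,0.001,-0.13],"rot": [0,0,0],"claw": 0.3},
    {"translation": [0,0.001,-0.143],"rot": [0,0,0],"claw": 0.3},
    {"translation": [0,0.001,-0.15],"rot": [0,0,0],"claw": 0.3},
    {"translation": [0,0.001,-0.15],"rot": [0,0,0],"claw": 0.3},
    {"translation": [0,0.001,-0.15],"rot": [0,0,0],"claw": 0.3},
    {"translation": [0,0.001,-0.15],"rot": [0,0,0],"claw": 0.3},
  ],
)

```text
time_s: 5.15
ee_pos: [0.6228, -0.2829, 0.2799]
tool_rot: [-1.305, -2.858, 0.001]
force: [-0.2, -0.7, -4.4]
opening: 0.484
finger_force: 25.0
```

```bash
python3 -c "
from h import *
im=ctrl.capture('wrist');cv2.imwrite('pics/w2.png',im[...,::-1])
go([.5885,.1435,.28])"
```

```text
t 5.2 pos [ 0.6228 -0.283   0.2798] f [ 0.5 -0.6 -3.3] op 0.479 ff 25.0
shift [ 0.6895  0.5067 -0.0007] rot [-0.0004 -0.0001  0.0001] dist 0.4278
```

View pics/w2.png

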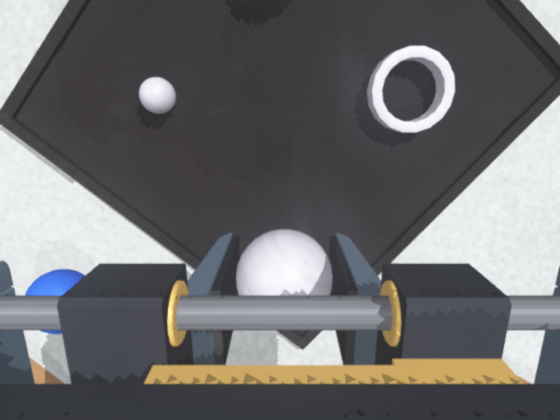

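Ball A is held between the pads, centred near pixel (284,277), and the load is about 3.7 N. I'll transport it smoothly towards dimple d2.

>>> step_arm(
  rows=[
    {"translation": [0.014,0.01,0],"rot": [0,0,0],"claw": 0.3},
    {"translation": [0.048,0.035,0],"rot": [0,0,0],"claw": 0.3},
    {"translation": [0.1,0.074,0],"rot": [0,0,0],"claw": 0.3},
    {"translation": [0.162,0.119,0],"rot": [0,0,0],"claw": 0.3},
    {"translation": [0.227,0.167,0],"rot": [0,0,0],"claw": 0.3},
    {"translation": [0.292,0.215,0],"rot": [0,0,0],"claw": 0.3},
    {"translation": [0.357,0.262,0],"rot": [0,0,0],"claw": 0.3},
    {"translation": [0.422,0.31,0],"rot": [0,0,0],"claw": 0.3},
    {"translation": [0.487,0.358,0],"rot": [0,0,0],"claw": 0.3},
    {"translation": [0.545,0.4,0],"rot": [0,0,0],"claw": 0.3},
    {"translation": [0.59,0.434,0],"rot": [0,0,0],"claw": 0.3},
    {"translation": [0.62,0.456,0],"rot": [0,0,0],"claw": 0.3},
  ],
)

```text
time_s: 6.2
ee_pos: [0.5913, 0.104, 0.28]
tool_rot: [1.302, 2.859, 0.0]
force: [0.8, -1.1, -4.4]
opening: 0.476
finger_force: 25.0
```

>>> step_arm(
  rows=[
    {"translation": [0.025,0.018,0],"rot": [0,0,0],"claw": 0.3},
    {"translation": [0.045,0.033,0],"rot": [0,0,0],"claw": 0.3},
    {"translation": [0.06,0.044,0],"rot": [0,0,0],"claw": 0.3},
    {"translation": [0.068,0.05,0],"rot": [0,0,0],"claw": 0.3},
    {"translation": [0.068,0.05,0],"rot": [0,0,0],"claw": 0.3},
    {"translation": [0.068,0.05,0],"rot": [0,0,0],"claw": 0.3},
    {"translation": [0.068,0.05,0],"rot": [0,0,0],"claw": 0.3},
    {"translation": [0.068,0.05,0],"rot": [0,0,0],"claw": 0.3},
  ],
)

```text
time_s: 6.87
ee_pos: [0.5891, 0.1418, 0.2802]
tool_rot: [1.306, 2.856, -0.001]
force: [-0.7, -0.0, -4.2]
opening: 0.483
finger_force: 25.0
```

```bash
python3 -c "
from h import *
s=ctrl.observe();c=ctrl.calibration('wrist');im=ctrl.capture('wrist');cv2.imwrite('pics/w3.png',im[...,::-1]);np.save('pics/w3.npy',im)
go([.5885,.1435,.28]);print(c['fx'])
R,_=cv2.Rodrigues(c['rvec']);Rt=Ro.from_rotvec(s['tool_rot'])
# tool-frame camera centre and rotation
print('cam in tool',Rt.inv().apply(-R.T@c['tvec']-s['ee_pos']).round(4))
p=onz(c,(284,277),s['ee_pos'][2]-.18);print('ball in tool',Rt.inv().apply(p-s['ee_pos']).round(4))
K=np.array([[c['fx'],0,c['cx']],[0,c['fy'],c['cy']],[0,0,1]])
print(cv2.projectPoints(np.array([[.5885,.1435,.009],[.5362,.204,.009]]),c['rvec'],c['tvec'],K,None)[0].round(1))
"
```

```text
t 6.92 pos [0.589  0.1418 0.2802] f [ 0.8  0.3 -3.5] op 0.479 ff 25.0
shift [0.0033 0.0014 0.0004] rot [-0.0001  0.0011 -0.0006] dist 0.0018
372.7749700441155
cam in tool [0.0771 0.0002 0.0192]
ball in tool [-0.0004  0.0004  0.18  ]
[[[284.4 216.7]]

 [[284.5  98.2]]]
```

View pics/w3.png

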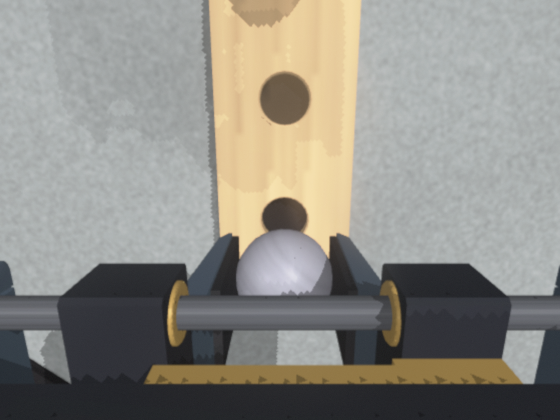

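The wrist view shows dimple d1 at (285,98), which matches the prediction, and d2 partly behind the held ball at (284,217). The ball sits within 0.5 mm of the tool axis. I'll descend towards d2.

>>> step_arm(
  rows=[
    {"translation": [0.003,0.001,0.005],"rot": [0,0.001,0],"claw": 0.3},
    {"translation": [0.003,0.001,0.02],"rot": [0,0.001,0],"claw": 0.3},
    {"translation": [0.003,0.001,0.045],"rot": [0,0.001,0],"claw": 0.3},
    {"translation": [0.003,0.001,0.07],"rot": [0,0.001,0],"claw": 0.3},
    {"translation": [0.003,0.001,0.092],"rot": [0,0.001,0],"claw": 0.3},
    {"translation": [0.003,0.001,0.11],"rot": [0,0.001,0],"claw": 0.3},
    {"translation": [0.003,0.001,0.122],"rot": [0,0.001,0],"claw": 0.3},
    {"translation": [0.003,0.001,0.13],"rot": [0,0.001,0],"claw": 0.3},
    {"translation": [0.003,0.001,0.134],"rot": [0,0.001,0],"claw": 0.3},
    {"translation": [0.003,0.001,0.136],"rot": [0,0.001,0],"claw": 0.3},
    {"translation": [0.003,0.001,0.136],"rot": [0,0.001,0],"claw": 0.3},
    {"translation": [0.003,0.001,0.136],"rot": [0,0.001,0],"claw": 0.3},
  ],
)

```text
time_s: 7.92
ee_pos: [0.5886, 0.144, 0.2127]
tool_rot: [1.305, 2.857, 0.001]
force: [0.4, 0.5, -2.4]
opening: 0.48
finger_force: 25.0
```

```bash
python3 -c "
from h import *
go([.5885,.1435,.2093])"
```

```text
t 7.92 pos [0.5886 0.144  0.2127] f [ 0.4  0.5 -2.4] op 0.48 ff 25.0
shift [-0.0007 -0.0009  0.0069] rot [0.0007 0.0003 0.0002] dist 0.0035
```

>>> step_arm(
  rows=[
    {"translation": [0,-0.001,0.001],"rot": [0,0,0],"claw": 0.3},
    {"translation": [0,-0.001,0.002],"rot": [0,0,0],"claw": 0.3},
    {"translation": [0,-0.001,0.003],"rot": [0,0,0],"claw": 0.3},
    {"translation": [0,-0.001,0.004],"rot": [0,0,0],"claw": 0.3},
    {"translation": [0,-0.001,0.005],"rot": [0,0,0],"claw": 0.3},
    {"translation": [0,-0.001,0.005],"rot": [0,0,0],"claw": 0.3},
    {"translation": [0,-0.001,0.005],"rot": [0,0,0],"claw": 0.3},
  ],
)

```text
time_s: 8.5
ee_pos: [0.5881, 0.1436, 0.21]
tool_rot: [1.305, 2.857, 0.0]
force: [-0.8, -1.2, -1.6]
opening: 0.479
finger_force: 25.0
```

```bash
python3 -c "
from h import *
go([.5885,.1435,.2093])"
```

```text
t 8.5 pos [0.5881 0.1436 0.21  ] f [-0.8 -1.2 -1.6] op 0.479 ff 25.0
shift [-0.0007  0.0004  0.0013] rot [0.0003 0.0002 0.0002] dist 0.0008
```

>>> step_arm(
  rows=[
    {"translation": [0,0,0.001],"rot": [0,0,0],"claw": 0.3},
    {"translation": [0,0,0.002],"rot": [0,0,0],"claw": 0.3},
    {"translation": [0,0,0.002],"rot": [0,0,0],"claw": 0.3},
    {"translation": [0,0,0.002],"rot": [0,0,0],"claw": 0.3},
  ],
)

```text
time_s: 8.83
ee_pos: [0.5883, 0.1435, 0.2094]
tool_rot: [1.304, 2.857, 0.001]
force: [-0.9, -3.2, 4.4]
opening: 0.479
finger_force: 25.0
```

Contact: the support force is about 8 N. I'll ease the grip, then open slowly.

>>> step_arm(
  rows=[
    {"translation": [0,0,0],"rot": [0,0,0],"claw": 0.45},
    {"translation": [0,0,0],"rot": [0,0,0],"claw": 0.47},
    {"translation": [0,0,0],"rot": [0,0,0],"claw": 0.48},
    {"translation": [0,0,0],"rot": [0,0,0],"claw": 0.49},
    {"translation": [0,0,0],"rot": [0,0,0],"claw": 0.5},
    {"translation": [0,0,0],"rot": [0,0,0],"claw": 0.52},
    {"translation": [0,0,0],"rot": [0,0,0],"claw": 0.55},
    {"translation": [0,0,0],"rot": [0,0,0],"claw": 0.6},
    {"translation": [0,0,0],"rot": [0,0,0],"claw": 0.67},
    {"translation": [0,0,0],"rot": [0,0,0],"claw": 0.75},
    {"translation": [0,0,0],"rot": [0,0,0],"claw": 0.8},
    {"translation": [0,0,0],"rot": [0,0,0],"claw": 0.8},
  ],
  squeeze=5,
)

```text
time_s: 9.83
ee_pos: [0.588, 0.1438, 0.2087]
tool_rot: [-1.305, -2.858, -0.0]
force: [-0.3, -0.6, -0.1]
opening: 0.799
finger_force: 0.0
```

>>> step_arm(
  rows=[
    {"translation": [0,0,-0.01],"rot": [0,0,0],"claw": 0.8},
    {"translation": [0,0,-0.03],"rot": [0,0,0],"claw": 0.8},
    {"translation": [0,0,-0.06],"rot": [0,0,0],"claw": 0.8},
    {"translation": [0,0,-0.1],"rot": [0,0,0],"claw": 0.8},
    {"translation": [0,0,-0.15],"rot": [0,0,0],"claw": 0.8},
    {"translation": [0,0,-0.18],"rot": [0,0,0],"claw": 0.8},
    {"translation": [0,0,-0.18],"rot": [0,0,0],"claw": 0.8},
    {"translation": [0,0,-0.18],"rot": [0,0,0],"claw": 0.8},
    {"translation": [0,0,-0.18],"rot": [0,0,0],"claw": 0.8},
  ],
)

```text
time_s: 10.58
ee_pos: [0.5876, 0.1435, 0.2982]
tool_rot: [-1.305, -2.857, 0.001]
force: [0.0, 0.2, 0.8]
opening: 0.798
finger_force: 0.0
```

```bash
python3 -c "
from h import *
im=ctrl.capture('wrist');cv2.imwrite('pics/w4.png',im[...,::-1])
c=ctrl.calibration('wrist');K=np.array([[c['fx'],0,c['cx']],[0,c['fy'],c['cy']],[0,0,1]])
print(cv2.projectPoints(np.array([[.5885,.1435,.03],[.5362,.204,.009]]),c['rvec'],c['tvec'],K,None)[0].round(1))
go([.5108,-.1545,.30])"
```

```text
[[[285.  222.3]]

 [[285.3 103.4]]]
t 10.63 pos [0.5876 0.1435 0.2977] f [-1.4 -0.6 -0.2] op 0.799 ff 0.0
shift [-0.3499 -0.5064 -0.0041] rot [-0.0012 -0.0007  0.0001] dist 0.3078
```

View pics/w4.png

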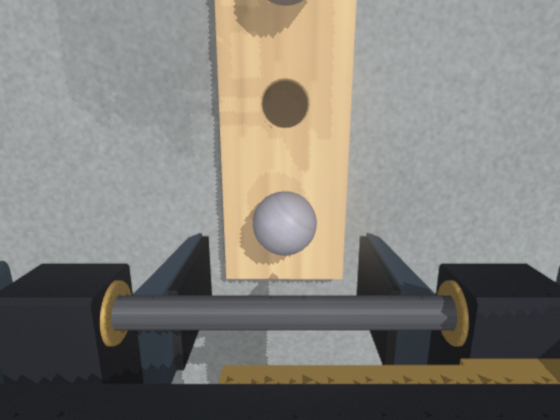

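Ball A sits in d2 at (285,223), predicted (285,222), and d1 is empty at (285,103). Next is ball B.

>>> step_arm(
  rows=[
    {"translation": [-0.35,-0.506,-0.004],"rot": [0,0,0],"claw": 0.85},
    {"translation": [-0.35,-0.506,-0.004],"rot": [0,0,0],"claw": 0.85},
    {"translation": [-0.35,-0.506,-0.004],"rot": [0,0,0],"claw": 0.85},
    {"translation": [-0.35,-0.506,-0.004],"rot": [0,0,0],"claw": 0.85},
    {"translation": [-0.35,-0.506,-0.004],"rot": [0,0,0],"claw": 0.85},
    {"translation": [-0.35,-0.506,-0.004],"rot": [0,0,0],"claw": 0.85},
    {"translation": [-0.35,-0.506,-0.004],"rot": [0,0,0],"claw": 0.85},
    {"translation": [-0.35,-0.506,-0.004],"rot": [0,0,0],"claw": 0.85},
    {"translation": [-0.35,-0.506,-0.004],"rot": [0,0,0],"claw": 0.85},
    {"translation": [-0.35,-0.506,-0.004],"rot": [0,0,0],"claw": 0.85},
    {"translation": [-0.35,-0.506,-0.004],"rot": [0,0,0],"claw": 0.85},
    {"translation": [-0.35,-0.506,-0.004],"rot": [0,0,0],"claw": 0.85},
  ],
)

```text
time_s: 11.63
ee_pos: [0.5117, -0.1531, 0.3002]
tool_rot: [-1.302, -2.858, -0.001]
force: [-0.3, -0.7, 0.7]
opening: 0.852
finger_force: 0.0
```

>>> step_arm(
  rows=[
    {"translation": [0,0,0],"rot": [0,0,0],"claw": 0.85},
    {"translation": [0,0,0],"rot": [0,0,0],"claw": 0.85},
    {"translation": [0,0,0],"rot": [0,0,0],"claw": 0.85},
  ],
)

```text
time_s: 11.88
ee_pos: [0.5117, -0.1535, 0.3006]
tool_rot: [-1.303, -2.859, -0.0]
force: [0.5, 0.1, 0.1]
opening: 0.849
finger_force: 0.0
```

```bash
python3 -c "
from h import *
c=ctrl.calibration('wrist');im=ctrl.capture('wrist');K=np.array([[c['fx'],0,c['cx']],[0,c['fy'],c['cy']],[0,0,1]])
u=cv2.projectPoints(np.array([[.5108,-.1545,.0265]]),c['rvec'],c['tvec'],K,None)[0].ravel();print(u)
m=((im.min(2)>110)*255).astype(np.uint8);(e,r),a,q=blob(m,u,45);print(e,r,a,q,onz(c,e,.0265))
go([.5108,-.1545,.206])"
```

```text
[281.45581787 218.67053734]
(281.7041320800781, 220.26486206054688) 31.860946655273438 3162 [281.7972802  220.12049336] [ 0.51171446 -0.15528385  0.0265    ]
t 11.93 pos [ 0.5116 -0.1537  0.3007] f [-0.2 -0.8  0.8] op 0.847 ff 0.0
shift [-0.0002 -0.0024  0.1893] rot [ 0.0001 -0.      0.0009] dist 0.0947
```

The wrist camera puts ball B at (0.5117,-0.1553), within 1 mm of the first measurement, so I'll descend.

>>> step_arm(
  rows=[
    {"translation": [-0.002,-0.002,0.005],"rot": [0,0,0],"claw": 0.85},
    {"translation": [-0.002,-0.002,0.025],"rot": [0,0,0],"claw": 0.85},
    {"translation": [-0.002,-0.002,0.055],"rot": [0,0,0],"claw": 0.85},
    {"translation": [-0.002,-0.002,0.085],"rot": [0,0,0],"claw": 0.85},
    {"translation": [-0.002,-0.002,0.115],"rot": [0,0,0],"claw": 0.85},
    {"translation": [-0.002,-0.002,0.14],"rot": [0,0,0],"claw": 0.85},
    {"translation": [-0.002,-0.002,0.16],"rot": [0,0,0],"claw": 0.85},
    {"translation": [-0.002,-0.002,0.174],"rot": [0,0,0],"claw": 0.85},
    {"translation": [-0.002,-0.002,0.183],"rot": [0,0,0],"claw": 0.85},
    {"translation": [-0.002,-0.002,0.189],"rot": [0,0,0],"claw": 0.85},
    {"translation": [-0.002,-0.002,0.189],"rot": [0,0,0],"claw": 0.85},
    {"translation": [-0.002,-0.002,0.189],"rot": [0,0,0],"claw": 0.85},
  ],
)

```text
time_s: 12.93
ee_pos: [0.5115, -0.1558, 0.2064]
tool_rot: [1.305, 2.857, 0.0]
force: [0.0, -0.2, 0.6]
opening: 0.849
finger_force: 0.0
```

```bash
python3 -c "
from h import *
go([.5112,-.155,.206])"
```

```text
t 12.93 pos [ 0.5115 -0.1558  0.2064] f [ 0.  -0.2  0.6] op 0.849 ff 0.0
shift [0.0016 0.0005 0.0009] rot [0.0003 0.0004 0.0001] dist 0.0009
```

>>> step_arm(
  rows=[
    {"translation": [0,0,0.001],"rot": [0,0,0],"claw": 0.75},
    {"translation": [0,0,0.001],"rot": [0,0,0],"claw": 0.65},
    {"translation": [0,0,0.001],"rot": [0,0,0],"claw": 0.58},
    {"translation": [0,0,0.001],"rot": [0,0,0],"claw": 0.54},
    {"translation": [0,0,0.001],"rot": [0,0,0],"claw": 0.51},
    {"translation": [0,0,0.001],"rot": [0,0,0],"claw": 0.48},
    {"translation": [0,0,0.001],"rot": [0,0,0],"claw": 0.4},
    {"translation": [0,0,0.001],"rot": [0,0,0],"claw": 0.3},
    {"translation": [0,0,0.001],"rot": [0,0,0],"claw": 0.3},
    {"translation": [0,0,0.001],"rot": [0,0,0],"claw": 0.3},
  ],
  squeeze=25,
)

```text
time_s: 13.77
ee_pos: [0.5114, -0.1557, 0.2058]
tool_rot: [1.305, 2.857, 0.0]
force: [0.7, 0.9, 1.3]
opening: 0.482
finger_force: 25.0
```

>>> step_arm(
  rows=[
    {"translation": [0,0,-0.005],"rot": [0,0,0],"claw": 0.3},
    {"translation": [0,0,-0.015],"rot": [0,0,0],"claw": 0.3},
    {"translation": [0,0,-0.035],"rot": [0,0,0],"claw": 0.3},
    {"translation": [0,0,-0.065],"rot": [0,0,0],"claw": 0.3},
    {"translation": [0,0,-0.1],"rot": [0,0,0],"claw": 0.3},
    {"translation": [0,0,-0.13],"rot": [0,0,0],"claw": 0.3},
    {"translation": [0,0,-0.155],"rot": [0,0,0],"claw": 0.3},
    {"translation": [0,0,-0.172],"rot": [0,0,0],"claw": 0.3},
    {"translation": [0,0,-0.18],"rot": [0,0,0],"claw": 0.3},
    {"translation": [0,0,-0.18],"rot": [0,0,0],"claw": 0.3},
    {"translation": [0,0,-0.18],"rot": [0,0,0],"claw": 0.3},
  ],
)

```text
time_s: 14.68
ee_pos: [0.5111, -0.1556, 0.2954]
tool_rot: [-1.305, -2.857, 0.0]
force: [-0.6, 0.6, -3.0]
opening: 0.481
finger_force: 25.0
```

```bash
python3 -c "
from h import *
go([.5362,.204,.295])"
```

```text
t 14.68 pos [ 0.5111 -0.1556  0.2954] f [-0.6  0.6 -3. ] op 0.481 ff 25.0
shift [0.5107 0.509  0.001 ] rot [-0.0002 -0.0004  0.0002] dist 0.3605
```

>>> step_arm(
  rows=[
    {"translation": [0.01,0.01,0],"rot": [0,0,0],"claw": 0.3},
    {"translation": [0.035,0.035,0],"rot": [0,0,0],"claw": 0.3},
    {"translation": [0.075,0.075,0],"rot": [0,0,0],"claw": 0.3},
    {"translation": [0.125,0.125,0],"rot": [0,0,0],"claw": 0.3},
    {"translation": [0.18,0.18,0],"rot": [0,0,0],"claw": 0.3},
    {"translation": [0.235,0.235,0],"rot": [0,0,0],"claw": 0.3},
    {"translation": [0.29,0.29,0],"rot": [0,0,0],"claw": 0.3},
    {"translation": [0.345,0.345,0],"rot": [0,0,0],"claw": 0.3},
    {"translation": [0.4,0.4,0],"rot": [0,0,0],"claw": 0.3},
    {"translation": [0.445,0.445,0],"rot": [0,0,0],"claw": 0.3},
    {"translation": [0.475,0.475,0],"rot": [0,0,0],"claw": 0.3},
    {"translation": [0.495,0.494,0],"rot": [0,0,0],"claw": 0.3},
  ],
)

```text
time_s: 15.68
ee_pos: [0.5354, 0.196, 0.2947]
tool_rot: [-1.301, -2.858, 0.001]
force: [0.2, 0.8, -3.5]
opening: 0.478
finger_force: 25.0
```

>>> step_arm(
  rows=[
    {"translation": [0.01,0.009,0],"rot": [0,0,0],"claw": 0.3},
    {"translation": [0.016,0.015,0],"rot": [0,0,0],"claw": 0.3},
    {"translation": [0.016,0.015,0],"rot": [0,0,0],"claw": 0.3},
    {"translation": [0.016,0.015,0],"rot": [0,0,0],"claw": 0.3},
    {"translation": [0.016,0.015,0],"rot": [0,0,0],"claw": 0.3},
    {"translation": [0.016,0.015,0],"rot": [0,0,0],"claw": 0.3},
  ],
)

```text
time_s: 16.18
ee_pos: [0.5364, 0.203, 0.2958]
tool_rot: [-1.307, -2.857, 0.0]
force: [0.0, -0.2, -3.2]
opening: 0.476
finger_force: 25.0
```

```bash
python3 -c "
from h import *
go([.5362,.2037,.2125])"
```

```text
t 16.18 pos [0.5364 0.203  0.2958] f [ 0.  -0.2 -3.2] op 0.476 ff 25.0
shift [0.0013 0.0007 0.1665] rot [-0.0002  0.0001 -0.0008] dist 0.0833
```

>>> step_arm(
  rows=[
    {"translation": [0.001,0.001,0.005],"rot": [0,0,0],"claw": 0.3},
    {"translation": [0.001,0.001,0.025],"rot": [0,0,0],"claw": 0.3},
    {"translation": [0.001,0.001,0.05],"rot": [0,0,0],"claw": 0.3},
    {"translation": [0.001,0.001,0.08],"rot": [0,0,0],"claw": 0.3},
    {"translation": [0.001,0.001,0.107],"rot": [0,0,0],"claw": 0.3},
    {"translation": [0.001,0.001,0.128],"rot": [0,0,0],"claw": 0.3},
    {"translation": [0.001,0.001,0.145],"rot": [0,0,0],"claw": 0.3},
    {"translation": [0.001,0.001,0.156],"rot": [0,0,0],"claw": 0.3},
    {"translation": [0.001,0.001,0.163],"rot": [0,0,0],"claw": 0.3},
    {"translation": [0.001,0.001,0.166],"rot": [0,0,0],"claw": 0.3},
    {"translation": [0.001,0.001,0.166],"rot": [0,0,0],"claw": 0.3},
    {"translation": [0.001,0.001,0.166],"rot": [0,0,0],"claw": 0.3},
  ],
)

```text
time_s: 17.18
ee_pos: [0.5366, 0.2049, 0.2132]
tool_rot: [1.305, 2.857, 0.001]
force: [-0.2, -0.2, -2.9]
opening: 0.483
finger_force: 25.0
```

>>> step_arm(
  rows=[
    {"translation": [0,0,0.001],"rot": [0,0,0],"claw": 0.3},
    {"translation": [0,0,0.002],"rot": [0,0,0],"claw": 0.3},
    {"translation": [0,0,0.003],"rot": [0,0,0],"claw": 0.3},
    {"translation": [0,0,0.004],"rot": [0,0,0],"claw": 0.3},
    {"translation": [0,0,0.004],"rot": [0,0,0],"claw": 0.3},
    {"translation": [0,0,0.004],"rot": [0,0,0],"claw": 0.3},
  ],
)

```text
time_s: 17.68
ee_pos: [0.5364, 0.2048, 0.2107]
tool_rot: [1.305, 2.858, 0.0]
force: [-0.3, -0.2, -3.4]
opening: 0.479
finger_force: 25.0
```

```bash
python3 -c "
from h import *
go([.5362,.2037,.2093])"
```

```text
t 17.68 pos [0.5364 0.2048 0.2107] f [-0.3 -0.2 -3.4] op 0.479 ff 25.0
shift [-0.0014 -0.0017  0.0028] rot [ 0.0001 -0.      0.0002] dist 0.0018
```

>>> step_arm(
  rows=[
    {"translation": [-0.001,-0.001,0.001],"rot": [0,0,0],"claw": 0.3},
    {"translation": [-0.001,-0.001,0.002],"rot": [0,0,0],"claw": 0.3},
    {"translation": [-0.001,-0.001,0.003],"rot": [0,0,0],"claw": 0.3},
    {"translation": [-0.001,-0.001,0.003],"rot": [0,0,0],"claw": 0.3},
    {"translation": [-0.001,-0.001,0.003],"rot": [0,0,0],"claw": 0.3},
  ],
)

```text
time_s: 18.1
ee_pos: [0.5364, 0.204, 0.2095]
tool_rot: [1.305, 2.857, 0.0]
force: [-0.4, -1.3, -0.7]
opening: 0.48
finger_force: 25.0
```

>>> step_arm(
  rows=[
    {"translation": [0,0,0.001],"rot": [0,0,0],"claw": 0.3},
    {"translation": [0,0,0.001],"rot": [0,0,0],"claw": 0.3},
    {"translation": [0,0,0.001],"rot": [0,0,0],"claw": 0.3},
  ],
)

```text
time_s: 18.35
ee_pos: [0.5365, 0.2039, 0.2092]
tool_rot: [1.305, 2.857, 0.001]
force: [-0.7, -2.2, 3.8]
opening: 0.477
finger_force: 25.0
```

Seated with about 7.5 N of support. I'll release slowly and retreat.

>>> step_arm(
  rows=[
    {"translation": [0,0,0],"rot": [0,0,0],"claw": 0.45},
    {"translation": [0,0,0],"rot": [0,0,0],"claw": 0.47},
    {"translation": [0,0,0],"rot": [0,0,0],"claw": 0.48},
    {"translation": [0,0,0],"rot": [0,0,0],"claw": 0.49},
    {"translation": [0,0,0],"rot": [0,0,0],"claw": 0.5},
    {"translation": [0,0,0],"rot": [0,0,0],"claw": 0.52},
    {"translation": [0,0,0],"rot": [0,0,0],"claw": 0.55},
    {"translation": [0,0,0],"rot": [0,0,0],"claw": 0.6},
    {"translation": [0,0,0],"rot": [0,0,0],"claw": 0.67},
    {"translation": [0,0,0],"rot": [0,0,0],"claw": 0.75},
    {"translation": [0,0,0],"rot": [0,0,0],"claw": 0.8},
    {"translation": [0,0,0],"rot": [0,0,0],"claw": 0.8},
  ],
  squeeze=5,
)

```text
time_s: 19.35
ee_pos: [0.5363, 0.2041, 0.2087]
tool_rot: [-1.305, -2.858, -0.0]
force: [0.5, 0.5, -0.1]
opening: 0.797
finger_force: 0.0
```

>>> step_arm(
  rows=[
    {"translation": [0,0,-0.01],"rot": [0,0,0],"claw": 0.8},
    {"translation": [0,0,-0.03],"rot": [0,0,0],"claw": 0.8},
    {"translation": [0,0,-0.06],"rot": [0,0,0],"claw": 0.8},
    {"translation": [0,0,-0.1],"rot": [0,0,0],"claw": 0.8},
    {"translation": [0,0,-0.16],"rot": [0,0,0],"claw": 0.8},
    {"translation": [0,0,-0.22],"rot": [0,0,0],"claw": 0.8},
    {"translation": [0,0,-0.26],"rot": [0,0,0],"claw": 0.8},
    {"translation": [-0.06,0,-0.28],"rot": [0,0,0],"claw": 0.8},
    {"translation": [-0.12,0,-0.28],"rot": [0,0,0],"claw": 0.8},
    {"translation": [-0.16,0,-0.28],"rot": [0,0,0],"claw": 0.8},
    {"translation": [-0.16,0,-0.28],"rot": [0,0,0],"claw": 0.8},
    {"translation": [-0.16,0,-0.28],"rot": [0,0,0],"claw": 0.8},
  ],
)

```text
time_s: 20.35
ee_pos: [0.5889, 0.1429, 0.3494]
tool_rot: [1.308, 2.856, 0.001]
force: [-0.9, 0.8, -0.1]
opening: 0.797
finger_force: 0.0
```

```bash
python3 -c "
from h import *
im=ctrl.capture('wrist');sc=ctrl.capture('scene')
o=np.hstack([cv2.resize(im,(400,300)),cv2.resize(sc,(400,300))])
cv2.imwrite('pics/end.png',o[...,::-1])
go([.5362,.204,.3])"
```

```text
t 20.45 pos [0.5881 0.144  0.349 ] f [-1.  -0.4  0.2] op 0.797 ff 0.0
shift [1.586e-01 1.000e-04 9.800e-02] rot [-0.0001 -0.0005  0.0002] dist 0.0932
```

View pics/end.png

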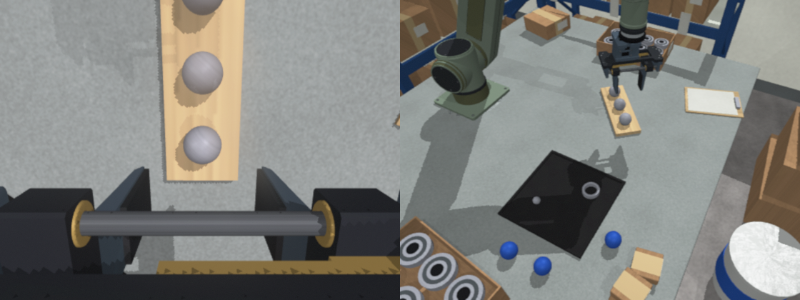

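The final view shows all three balls in line in the tray: (202,145), (202,73) and ball3 at the top edge. The mat holds only the ring and the small ball, the blue balls haven't moved, and the gripper is clear.

```bash
python3 -c "
from plant import ctrl
print(ctrl.finish_job())"
```

```text
the job is handed in; nothing more can be done
None
```

Both large steel balls are in the tray's two empty dimples, ball3 is still in its own, the arm is clear, and I handed the job in at about 20.5 s of the 61 s allowed (no verdict was returned).

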